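# Set the dial, line up the quarter-turn fastener and hold the access panel shut

### The job

Close up the grey control unit after service: first turn the dial on its deck until the white pointer stands at the green index mark, then turn the black wing of the quarter-turn fastener in the aluminium access panel until its white slot line lines up with the two red marks. Only then will the sprung panel go down: press its near edge (for instance on the black pad with the yellow rim) until it lies flush on the frame, and finish while still holding it pressed there. Leave the solder reel, the dish of hardware and the side cutters where they are.

Things in the scene. Friction and masses are not known exactly. Their poses are not given: they have to be found in the camera images.
- unit: grey control unit, 200 (x) x 290 (y) x 60 mm high, fixed to the bench; origin at the centre of its underside, x points from its front (ports and vents, robot side) to its back, y to its left, z up. The aluminium access panel, 168 x 173 x 5 mm, lies right of centre (unit x -84 to +84, y -129 to +44 mm; its top is 62.5 mm up when flush, and about 8 mm higher at the near part as found), hinged at the back edge. The dial deck is the strip at the left, top 60 mm up.
- dial (a joint): angle of the dial (rad), positive anticlockwise seen from above; 0 = white pointer at the green index mark (pointer towards unit +x). As found it stands 0.45 to 1.4 rad anticlockwise of the mark. Turns about a vertical axis at unit (-10, 100) mm with light friction (0.04 N m), stays where it is left, free from -0.7 to 1.8.
- dial_grip (a point): point on the dial's axis, in the middle of its black grip bar, 18 mm above the deck. The bar is 36 mm long, 12 mm thick and reaches from 4 to 28 mm above the deck; its long direction is the point's x axis (towards the white pointer). Round steel skirt below it, 42 mm across, 5 mm high.
- fastener (a joint): angle of the quarter-turn fastener (rad), positive anticlockwise seen from above; 0 = slot line lined up with the two red marks (wing along unit y). As found it stands at -1.5 to -1.0, so turn it anticlockwise. Light friction (0.04 N m), stays where it is left, free from -1.75 to 0.5. A tongue under the panel passes the keeper in the frame only within about 0.15 rad of 0; otherwise the panel stops about 4 mm above flush.
- fastener_grip (a point): point on the fastener's axis (unit (-50, -5) mm), in the middle of its black wing, 18 mm above the panel's top. The wing is 36 mm long, 12 mm thick and reaches from 4 to 28 mm above the panel; its long direction is the point's x axis, marked by the white slot line on its top. Round steel head below it, 36 mm across, 5 mm high.
- panel (a joint): opening angle of the access panel about its back edge (rad): 0 = flush on the frame, 0.06 = as found, sprung up. The spring pushes back all the way: at the pad or the fastener (135 mm from the hinge) about 3.5 N to start moving it, 6 N when flush; more force then goes into the frame, which is rigid.
- press_pad (a point): centre of the top of the black rubber pad with a yellow rim on the panel, 24 mm across (rim 32 mm), 3 mm above the panel's top, at unit (-50, -90) mm; a place to press. The panel moves down about 8 mm there before it is flush.
- reel: grey solder reel standing on its flange, 64 mm across, 42 mm high, left of the unit; leave alone. Origin at the centre of its underside.
- dish: grey dish of small hardware, 67 mm across, 24 mm high, right of the unit; leave alone. Origin at the centre of its underside.
- cutters: side cutters with red handles, 50 x 131 x 13 mm, lying on the bench in front of the unit; leave alone. Origin at the centre of its underside, long side along its y.

How it is judged:
By the outcome, as a careful person would: the job done as asked, in the order asked, and still so for the second after the job is handed in, while the arm keeps its last pose, push and grip.
It also fails if it takes over 45 s, if anything falls off the work surface, if the arm or the gripper's body presses on something with over 40 N, if the wrist force passes 120 N, or if a joint passes its speed limit or range.

### The arm

A 6-joint arm with a two-finger parallel gripper is mounted at the origin on a cart in front of the work surface, level with it; the furniture and walls round the work are solid. World frame = base frame: x ahead of the robot, y to its left, z up, the work surface at z = 0. Lengths are in m, angles in degrees, forces in N, time in s.
With the tool pointing down it reaches from about 0.35 to 0.925 m from the base axis. Payload 6.4 kg.
Tool frame: the origin (TCP) lies at the very end of the fingers, on their centre line; the grasp point (between the pads) lies 19 mm behind it; z points along the fingers, y is the line along which they close (so a half turn about z gives the same grasp; the last joint's range is limited). The gripper opens to 94 mm and grips with 3 to 60 N. Pads are 16 mm wide; open, the fingers measure 119 mm over their backs; the gripper's body (75 mm by 177 mm) begins 78 mm behind the grasp point.
Start: joints at [56.259, 14.043, 89.255, -0, 76.702, -9.975], TCP at [0.262, 0.595, 0.182] pointing down, gripper open.
Joint ranges: [-179.41, 179.41], [-58.25, 129.5], [7.25, 145.43], [-54.29, 234.29], [11.92, 165.04], [-157.13, 157.13]. Speed limits (degrees/s): [147.25, 147.25, 180, 180, 180, 180].

### API

Orientations are given as a 3x3 rotation matrix whose columns are the frame's x, y, z axes.
In Python, from cell import env gives the robot as it stands. The module is installed in compiled form; this text tells all that it offers.
- The arm moves only by the shell command python3 -m creep 'ROWS' [FORCE]. ROWS is JSON, a list of rows, each a list of 7 numbers: the opening, from 0 (shut) to 1 (fully open), then the shift along the world's x, y, z normalised to -1 to 1, where 1 is 3 cm, then the turn, a rotation vector about the world's x, y, z normalised to -1 to 1, where 1 is 8 degrees. A call has 1 to 10 rows; each row shifts and turns the commanded pose from where the row before left it; what a row does not reach is not made up. A row lasts 1/8 s, in which the tool goes at most 62.5 mm and 10.7 degrees, less where a joint would pass 70% of its speed; a pose out of reach is approached as far as the arm can. A call with a number of a shift or a turn outside -1 to 1 is refused whole. A call with a gripper value outside its range is refused whole. The fingers move at their own pace and stop on an object; FORCE is the grip in N (left out, the last holds). Time passes only in rows, so rows that do not move let the fingers close. It gives the time, the measured TCP pose, the force, the opening and the grip force at its end, in the units of the state.
- env.read_state(): the state, without advancing time (a new reading comes with each control period).
- env.get_image(name): name is "scene" or "top"; returns (picture, depth): 384x512x3 uint8, blue, green, red; 384x512 float32, m along the optical axis (not along the pixel's ray), 0 where there is no reading.
- env.camera_model(name): a dict with "mtx" (3x3 intrinsics, pixels), "rvec" (rotation vector, rad) and "tvec" (3), from world to camera coordinates, as OpenCV has them. Camera axes: x right, y down, z forward; pixel columns grow to the right and rows downward; lengths in m; the calibration is good to about 2 mm. A picture is of the moment at which its call begins. camera_model takes no time and is no camera call.
- env.finish_job(): hands the job in; it is judged then, once.
Trained networks look in the newest picture that a camera, given by its name, has taken for a name from the list of things; names that differ only in an ending like _2 or _b are one class to them, and where a whole thing is asked for, a point or a joint stands for the part that bears it (a point fixed in the world has none). Each returns a list of dicts, best first, with "confidence" (0 to 1); they miss things now and then, are a little off and sometimes report something else, mostly with a low value. They report only what shows in the picture. A call takes as long as a camera call.
- env.boxes_of(camera, thing): "position" ([x, y, z] in m, in the coordinates of the camera as it stood for that picture, good to about 4 mm: the middle of the surface that is visible of it).
The state is a dict: "time_s": time; "joint_pos": joint angles; "joint_velocities": joint speeds; "tau": joint torques, N m; "ee_pos": TCP position; "tcp_rot": TCP orientation; "force": force on the tool from outside, world axes, zero at the start; "torque": the same for the moment, N m; "grip_width": finger opening in m; "grasp_force": force on a finger pad.
Only numpy, scipy, OpenCV 4.12 (cv2) and the standard library are available. Lean on these libraries where they do the work, as an engineer would, in place of code of your own. Each camera call takes 0.05 s, during which the arm holds its last target. There are 200 camera calls.

## Working session

There is one attempt and no reset: what is moved stays moved. The work goes in short steps, Python scripts to look and compute and a shell command to move; the robot and the scene stay as the last step left them, time stands still between calls to the robot, and variables do not carry over. Pictures are saved under pics/ and viewed, at most 10 in all, crops included, and the job is handed in when it is done.

```bash
mkdir -p pics; cat > h.py <<'E'
import numpy as np, cv2
from cell import env
def cam(n):
    c=env.camera_model(n); R=cv2.Rodrigues(np.array(c["rvec"],float))[0]
    return np.array(c["mtx"]),R,np.array(c["tvec"],float).ravel()
def c2w(n,p):
    K,R,t=cam(n); return R.T@(np.array(p)-t)
def px(n,P):
    K,R,t=cam(n); q=K@(R@np.array(P)+t); return q[:2]/q[2]
def ray(n,u,v,z):
    K,R,t=cam(n); d=R.T@np.linalg.inv(K)@[u,v,1]; o=-R.T@t; return o+d*(z-o[2])/d[2]
E
python3 - <<'E'
from h import *
for n in("scene","top"):
    im,d=env.get_image(n); cv2.imwrite(f"pics/{n}0.png",im)
    print(n,c2w(n,[0,0,0]).round(3))
    for th in("unit","dial","dial_grip","fastener","fastener_grip","panel","press_pad","reel","dish","cutters"):
        print(th,[(c2w(n,b["position"]).round(4).tolist(),px(n,c2w(n,b["position"])).round().tolist(),round(b["confidence"],2)) for b in env.boxes_of(n,th)[:2]])
s=env.read_state();print(s["time_s"],s["ee_pos"],s["tcp_rot"])
E
```

```text
scene [ 0.006 -0.673  0.579]
unit [([0.5167, -0.1227, 0.0578], [283.0, 227.0], 0.79)]
dial [([0.5569, 0.0228, 0.0658], [256.0, 193.0], 0.59)]
dial_grip [([0.5609, 0.0187, 0.0643], [258.0, 194.0], 0.69)]
fastener [([0.4974, -0.0684, 0.0841], [261.0, 210.0], 0.59), ([0.5208, -0.1237, 0.0557], [285.0, 228.0], 0.37)]
fastener_grip [([0.5045, -0.0644, 0.087], [262.0, 207.0], 0.55)]
panel [([0.5313, -0.1202, 0.0672], [287.0, 221.0], 0.75)]
press_pad [([0.5344, -0.1172, 0.0646], [287.0, 221.0], 0.85), ([0.5595, 0.0192, 0.0594], [258.0, 196.0], 0.16)]
reel [([0.598, 0.1373, 0.045], [241.0, 179.0], 0.5)]
dish [([0.4805, -0.2514, 0.011], [312.0, 281.0], 0.78), ([0.5007, -0.0695, 0.0872], [262.0, 209.0], 0.7)]
cutters [([0.3994, -0.0164, 0.0088], [213.0, 243.0], 0.82), ([0.5178, -0.1231, 0.0583], [283.0, 227.0], 0.47)]
top [0.458 0.021 1.265]
unit [([0.5493, -0.0682, 0.0641], [288.0, 189.0], 0.95)]
dial [([0.5622, 0.0339, 0.0668], [250.0, 185.0], 0.69)]
dial_grip [([0.5618, 0.0354, 0.0665], [250.0, 186.0], 0.66)]
fastener [([0.5038, -0.0597, 0.0751], [285.0, 206.0], 0.71)]
fastener_grip []
panel [([0.5418, -0.1088, 0.0701], [303.0, 191.0], 0.64)]
press_pad [([0.5372, -0.106, 0.0725], [302.0, 193.0], 0.64)]
reel [([0.5988, 0.1367, 0.0436], [213.0, 174.0], 0.9)]
dish [([0.4703, -0.2666, 0.0137], [357.0, 216.0], 0.86), ([0.4028, -0.0059, 0.0136], [266.0, 243.0], 0.31)]
cutters [([0.4041, -0.0086, 0.0134], [267.0, 242.0], 0.8), ([0.5612, 0.0311, 0.0686], [251.0, 186.0], 0.54)]
1.1 [0.26194358 0.59488655 0.18175038] [[-9.15191606e-01  4.03019011e-01 -1.23093923e-05]
 [ 4.03019011e-01  9.15191606e-01 -2.68606468e-05]
 [ 4.40101229e-07 -2.95435576e-05 -1.00000000e+00]]
```

View pics/top0.png

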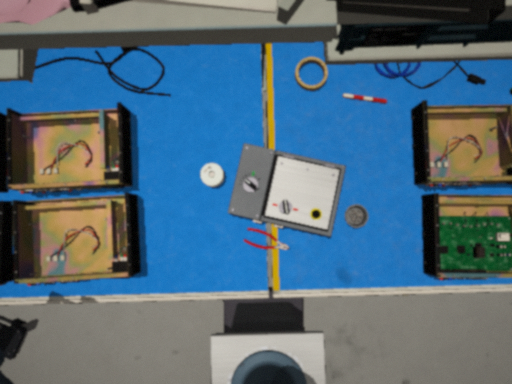

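View pics/scene0.png

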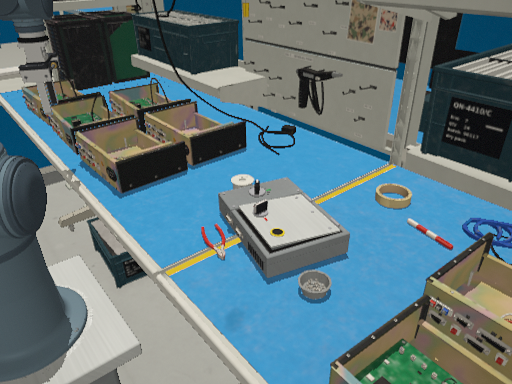

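The top view shows the unit around (288,190), the dial at (250,185), the fastener at (286,207) and the pad at (316,214). The unit is yawed about -11°. Next I'll enlarge crops to read the angles.

```bash
python3 - <<'E'
from h import *
im=cv2.imread("pics/top0.png")[135:245,220:355]; cv2.imwrite("pics/c1.png",cv2.resize(im,None,fx=5.4,fy=5.4,interpolation=cv2.INTER_CUBIC))
im=cv2.imread("pics/scene0.png")[165:285,205:365]; cv2.imwrite("pics/c2.png",cv2.resize(im,None,fx=5,fy=5,interpolation=cv2.INTER_CUBIC))
E
```

```text
(no output)
```

View pics/c1.png

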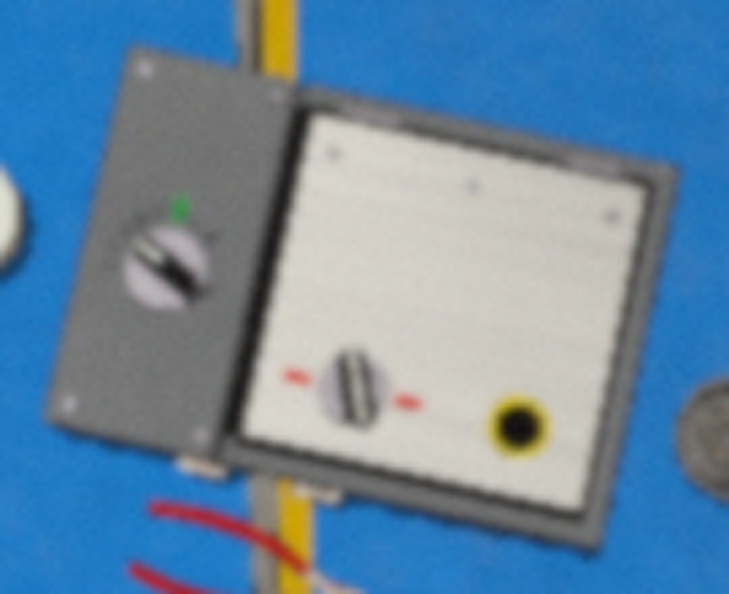

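View pics/c2.png

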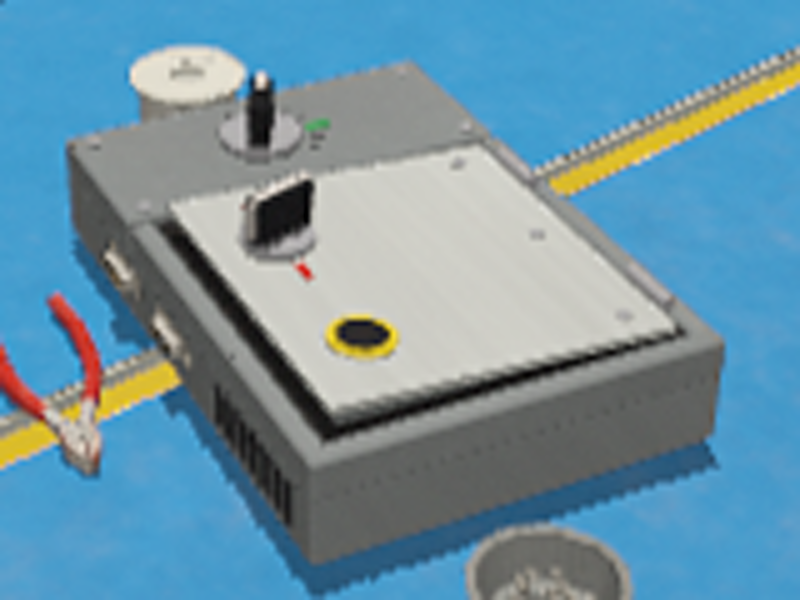

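The crops show the unit's corners, the pad at (518,427), the wing at (354,386) with its slot line near vertical, and the dial bar from (140,243) to (195,290). I'll fit the unit's pose to these.

```bash
python3 - <<'E'
from h import *
from scipy.optimize import least_squares
f=lambda p:((p[0]+.5)/5.4-.5+220,(p[1]+.5)/5.4-.5+135)
g=lambda p:((p[0]+.5)/5-.5+205,(p[1]+.5)/5-.5+165)
L=[("top",f((131,48)),(.1,.145,.06)),("top",f((678,166)),(.1,-.145,.06)),("top",f((600,550)),(-.1,-.145,.06)),("top",f((47,420)),(-.1,.145,.06)),("top",f((518,427)),(-.05,-.09,.073)),
("scene",g((68,145)),(-.1,.145,.06)),("scene",g((410,64)),(.1,.145,.06)),("scene",g((724,345)),(.1,-.145,.06)),("scene",g((312,470)),(-.1,-.145,.06)),("scene",g((363,335)),(-.05,-.09,.073))]
def W(x,u):
    c,s=np.cos(x[2]),np.sin(x[2]);return np.array([x[0]+c*u[0]-s*u[1],x[1]+s*u[0]+c*u[1],u[2]])
for cams in(["top"],["scene"],["top","scene"]):
    r=least_squares(lambda x:np.concatenate([px(n,W(x,u))-p for n,p,u in L if n in cams]),[.55,-.06,-.19]);x=r.x
    print(cams,x.round(4),np.degrees(x[2]).round(2),np.abs(r.fun).max().round(2))
    for u in((-.01,.1,.078),(-.05,-.005,.088),(-.05,-.09,.073)):print(W(x,u).round(4))
d=lambda a,b,z:ray("top",*f(b),z)-ray("top",*f(a),z)
for a,b,z in(((195,290),(142,243),.088),((360,420),(351,352),.098)):
    v=d(a,b,z);print("angle",np.degrees(np.arctan2(v[1],v[0])-x[2]), "mid",((ray("top",*f(a),z)+ray("top",*f(b),z))/2).round(4))
E
```

```text
['top'] [ 0.55   -0.0666 -0.2489] -14.26 1.13
[0.565  0.0328 0.078 ]
[ 0.5003 -0.0591  0.088 ]
[ 0.4794 -0.1415  0.073 ]
['scene'] [ 0.5505 -0.0693 -0.2528] -14.48 1.43
[0.5658 0.03   0.078 ]
[ 0.5009 -0.0617  0.088 ]
[ 0.4796 -0.144   0.073 ]
['top', 'scene'] [ 0.5506 -0.0679 -0.2505] -14.35 1.54
[0.5657 0.0315 0.078 ]
[ 0.5009 -0.0603  0.088 ]
[ 0.4798 -0.1427  0.073 ]
angle 61.059782890138095 mid [0.5644 0.0316 0.088 ]
angle 19.95222803127427 mid [ 0.5021 -0.0586  0.098 ]
```

Unit yaw is about -14.3°. The dial sits at +61° and the fastener at about -70°. I'll move above the dial, setting the tool's y axis to -43°.

```bash
python3 -m creep '[[0.45,0,-0.3,1,0,0,-0.7],[0.45,0.5,-0.9,1,0,0,-0.7],[0.45,0.5,-1,0,0,0,-0.7],[0.45,0.5,-1,0,0,0,-0.7],[0.45,0.5,-1,0,0,0,-0.7],[0.45,0.5,-1,0,0,0,-0.7],[0.45,0.5,-1,0,0,0,-0.7],[0.45,0.5,-1,0,0,0,-0.7],[0.45,0.5,-1,0,0,0,-0.7],[0.45,0.5,-1,0,0,0,-0.7]]' 20
python3 -m creep '[[0.45,0.5,-1,0,0,0,-0.7],[0.45,0.5,-1,0,0,0,-0.7],[0.45,0.5,-1,0,0,0,-0.7],[0.45,0.5,-1,0,0,0,-0.7],[0.45,0.5,-1,0,0,0,-0.7],[0.45,0.5,-1,0,0,0,-0.7],[0.45,0.5,-1,0,0,0,-0.7],[0.45,0.6,-1,-1,0,0,-0.7],[0.45,0.5,-0.6,-1,0,0,-0.7],[0.45,0.5,0,-1,0,0,-0.4]]'
```

```text
time_s: 2.35
ee_pos: [0.3973, 0.3179, 0.2419]
tcp_rot: [[-0.175, 0.985, 0.0], [0.985, 0.175, 0.0], [0.0, 0.0, -1.0]]
force: [-0.3, 0.8, 0.5]
grip_width: 0.0423
grasp_force: 0.0
time_s: 3.6
ee_pos: [0.5506, 0.0595, 0.1511]
tcp_rot: [[0.69, 0.724, 0.001], [0.724, -0.69, -0.0], [0.0, 0.001, -1.0]]
force: [0.7, 1.0, -0.1]
grip_width: 0.0422
grasp_force: 0.0
```

```bash
python3 - <<'E'
from h import *
im,_=env.get_image("scene"); cv2.imwrite("pics/s1.png",cv2.resize(im[80:285,165:365],None,fx=2.9,fy=2.9,interpolation=cv2.INTER_CUBIC))
s=env.read_state();R=s["tcp_rot"];print(s["time_s"],s["ee_pos"],np.degrees(np.arctan2(R[1][1],R[0][1])),s["grip_width"])
E
```

```text
3.65 [0.5489285  0.06006066 0.14651933] -43.64443953468173 0.04254620430515086
```

View pics/s1.png

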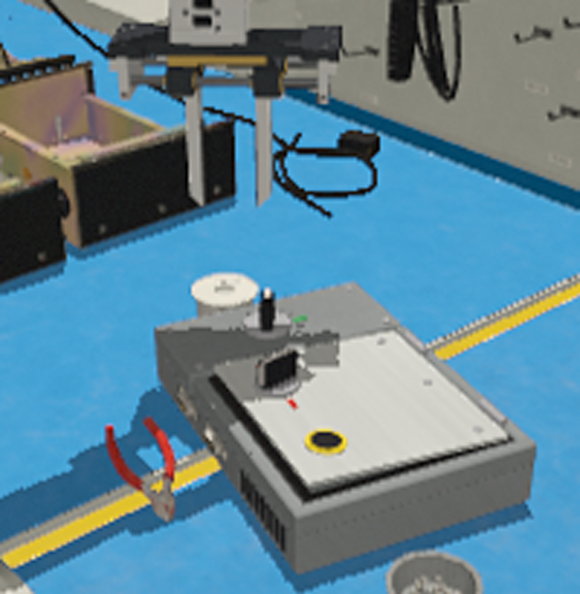

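The gripper is open above and left of the dial, with fingers at (228,200) and the dial at (266,310). The rest of the scene is undisturbed. Now I'll centre over the dial and descend.

```bash
python3 -m creep '[[0.45,0.5,-0.95,-0.3,0,0,0],[0.45,0,0,-0.5,0,0,0],[0.45,0,0,-0.5,0,0,0],[0.45,0,0,-0.7,0,0,0],[0.45,0,0,-0.7,0,0,0],[0.45,0,0,-0.07,0,0,0],[0.45,0,0,0,0,0,0]]'
python3 -m creep '[[0.05,0,0,0,0,0,0],[0.05,0,0,0,0,0,0],[0.05,0,0,0,0,0,0],[0.05,0,0,0,0,0,0]]' 15
```

```text
time_s: 4.53
ee_pos: [0.565, 0.0329, 0.069]
tcp_rot: [[0.686, 0.727, 0.0], [0.727, -0.686, 0.0], [0.0, 0.0, -1.0]]
force: [-0.1, 0.1, 0.6]
grip_width: 0.0422
grasp_force: 0.0
time_s: 5.03
ee_pos: [0.565, 0.0324, 0.0688]
tcp_rot: [[0.687, 0.727, 0.0], [0.727, -0.687, -0.0], [0.0, 0.0, -1.0]]
force: [-0.2, 0.0, 0.4]
grip_width: 0.0067
grasp_force: 0.0
```

```bash
python3 - <<'E'
from h import *
im,_=env.get_image("scene"); cv2.imwrite("pics/s2.png",cv2.resize(im[130:250,205:325],None,fx=5,fy=5,interpolation=cv2.INTER_CUBIC))
s=env.read_state();print(s["time_s"],s["ee_pos"],s["grip_width"],px("scene",s["ee_pos"]))
E
```

```text
5.075 [0.5649756  0.03234514 0.06871545] 0.00579279060253846 [255.90665353 189.5956433 ]
```

View pics/s2.png

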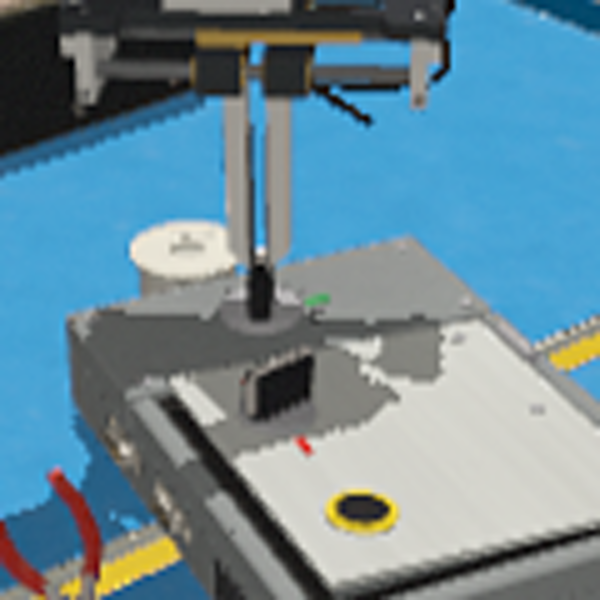

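The fingertips end at crop (258,255), above or behind the dial bar, whose top is near (262,265). The TCP should project at (254,298), so I'll check with depth.

```bash
python3 - <<'E'
from h import *
print("prev",px("scene",[.5489,.0601,.1465]))
for n in("scene","top"):
    im,d=env.get_image(n);K,R,t=cam(n)
    if n=="scene":
        for u,v in((252,170),(260,170),(252,176),(260,176),(252,180),(261,180),(257,186),(257,190),(250,191)):
            z=d[v,u];p=R.T@(np.linalg.inv(K)@[u,v,1]*z-t);print((u,v),p.round(4),im[v,u])
    b=env.boxes_of(n,"dial_grip");print([(c2w(n,x["position"]).round(3),round(x["confidence"],2)) for x in b])
E
```

```text
prev [243.2385768  159.70837013]
(252, 170) [0.5521 0.0301 0.1289] [147 153 157]
(260, 170) [0.5652 0.0156 0.1302] [147 154 156]
(252, 176) [0.555  0.0344 0.1098] [146 152 154]
(260, 176) [0.5675 0.0187 0.1119] [146 153 155]
(252, 180) [0.5535 0.0328 0.0999] [147 153 156]
(261, 180) [0.5696 0.0175 0.1006] [149 154 155]
(257, 186) [0.558  0.019  0.0873] [27 24 25]
(257, 190) [0.5572 0.0182 0.0766] [27 27 26]
(250, 191) [0.5558 0.0449 0.0625] [108 109 111]
[(array([0.563, 0.022, 0.064]), 0.73)]
[]
```

```bash
python3 -m creep '[[0.45,0,0,0,0,0,0],[0.45,0,0,0,0,0,0],[0.45,0,0,0,0,0,0]]'; python3 - <<'E'
from h import *
im,d=env.get_image("scene");K,R,t=cam("scene")
for v in range(174,192):
    o=[]
    for u in (245,247,249,251,263,265,267,269):
        p=R.T@(np.linalg.inv(K)@[u,v,1]*d[v,u]-t); o.append("%.3f,%.3f,%.3f"%tuple(p))
    print(v,*o)
E
```

```text
time_s: 5.65
ee_pos: [0.565, 0.0324, 0.0687]
tcp_rot: [[0.687, 0.727, -0.0], [0.727, -0.687, 0.0], [-0.0, -0.0, -1.0]]
force: [0.6, 0.2, 0.2]
grip_width: 0.0312
grasp_force: 0.0
174 0.540,0.043,0.117 0.545,0.041,0.116 0.547,0.036,0.117 0.690,0.213,-0.001 0.573,0.013,0.118 0.576,0.010,0.118 0.580,0.007,0.118 0.729,0.175,0.001
175 0.540,0.043,0.114 0.545,0.041,0.113 0.547,0.036,0.114 0.686,0.208,-0.000 0.573,0.013,0.115 0.575,0.009,0.116 0.578,0.005,0.116 0.728,0.173,-0.001
176 0.540,0.044,0.111 0.544,0.040,0.112 0.548,0.038,0.111 0.683,0.204,-0.002 0.573,0.013,0.112 0.576,0.010,0.113 0.578,0.005,0.114 0.723,0.167,-0.000
177 0.539,0.042,0.110 0.542,0.038,0.110 0.547,0.036,0.109 0.630,0.136,0.040 0.573,0.013,0.110 0.574,0.007,0.112 0.579,0.006,0.110 0.717,0.160,0.001
178 0.541,0.045,0.105 0.544,0.040,0.106 0.547,0.037,0.106 0.625,0.129,0.042 0.572,0.013,0.107 0.577,0.011,0.107 0.581,0.008,0.106 0.716,0.158,-0.001
179 0.541,0.045,0.102 0.544,0.040,0.103 0.548,0.038,0.102 0.622,0.126,0.041 0.573,0.014,0.103 0.575,0.008,0.105 0.578,0.004,0.106 0.715,0.157,-0.004
180 0.540,0.044,0.100 0.544
[... 1050 characters left out ...]
 0.570,0.068,0.059 0.574,0.064,0.059 0.599,0.046,0.058 0.603,0.042,0.059 0.606,0.037,0.059 0.613,0.038,0.057
188 0.559,0.070,0.060 0.565,0.070,0.057 0.569,0.066,0.057 0.572,0.061,0.059 0.595,0.041,0.058 0.600,0.038,0.058 0.603,0.034,0.059 0.606,0.030,0.060
189 0.556,0.067,0.059 0.561,0.064,0.058 0.565,0.061,0.058 0.563,0.050,0.063 0.586,0.029,0.064 0.596,0.034,0.059 0.600,0.030,0.059 0.603,0.026,0.059
190 0.555,0.065,0.057 0.557,0.059,0.059 0.555,0.048,0.064 0.559,0.045,0.064 0.584,0.028,0.063 0.593,0.030,0.059 0.596,0.026,0.059 0.600,0.023,0.059
191 0.551,0.060,0.058 0.556,0.057,0.057 0.554,0.047,0.062 0.558,0.043,0.063 0.580,0.022,0.064 0.589,0.026,0.059 0.592,0.021,0.059 0.596,0.018,0.059
```

The depth shows the real fingertips at z≈0.092 when the state reports 0.069. The tips stand about 23 mm higher than reported, which also explains the empty grip. I'll lower by that offset, watching the force.

```bash
python3 -m creep '[[0.45,0,0,-0.25,0,0,0],[0.45,0,0,-0.25,0,0,0],[0.45,0,0,-0.2,0,0,0],[0.45,0,0,0,0,0,0]]'
python3 -m creep '[[0.05,0,0,0,0,0,0],[0.05,0,0,0,0,0,0],[0.05,0,0,0,0,0,0],[0.05,0,0,0,0,0,0],[0.05,0,0,0,0,0,0]]' 15
```

```text
time_s: 6.2
ee_pos: [0.5643, 0.0324, 0.0467]
tcp_rot: [[0.687, 0.727, -0.002], [0.727, -0.687, 0.0], [-0.001, -0.001, -1.0]]
force: [-1.1, 1.5, 0.0]
grip_width: 0.0424
grasp_force: 0.0
time_s: 6.82
ee_pos: [0.565, 0.0325, 0.0479]
tcp_rot: [[0.687, 0.727, 0.0], [0.727, -0.687, 0.0], [0.0, 0.0, -1.0]]
force: [-0.7, -0.1, 1.6]
grip_width: 0.0114
grasp_force: 14.9
```

Gripped, with a width of 11.4 mm. Now I'll turn the dial by -61°.

```bash
python3 -m creep '[[0.05,0,0,0,0,0,-0.762],[0.05,0,0,0,0,0,-0.762],[0.05,0,0,0,0,0,-0.762],[0.05,0,0,0,0,0,-0.762],[0.05,0,0,0,0,0,-0.762],[0.05,0,0,0,0,0,-0.762],[0.05,0,0,0,0,0,-0.762],[0.05,0,0,0,0,0,-0.762],[0.05,0,0,0,0,0,-0.762],[0.05,0,0,0,0,0,-0.762]]'
python3 -m creep '[[0.05,0,0,0,0,0,0],[0.05,0,0,0,0,0,0],[0.45,0,0,0,0,0,0],[0.45,0,0,0,0,0,0],[0.45,0,0,0,0,0,0],[0.45,0,0,0.5,0,0,0],[0.45,0,0,1,0,0,0],[0.45,0,0,0.5,0,0,0]]'
```

```text
time_s: 8.07
ee_pos: [0.5644, 0.0345, 0.0478]
tcp_rot: [[0.968, -0.251, -0.001], [-0.251, -0.968, 0.004], [-0.002, -0.003, -1.0]]
force: [-1.6, 6.6, 2.9]
grip_width: 0.0116
grasp_force: 14.9
time_s: 9.07
ee_pos: [0.5663, 0.0321, 0.1104]
tcp_rot: [[0.969, -0.248, 0.004], [-0.248, -0.969, -0.001], [0.004, -0.0, -1.0]]
force: [0.3, 0.0, 0.5]
grip_width: 0.0424
grasp_force: 0.0
```

```bash
python3 -m creep '[[0.45,-0.53,-0.77,0.1,0,0,0.625],[0.45,-0.53,-0.77,0,0,0,0.625],[0.45,-0.53,-0.77,0,0,0,0.625],[0.45,-0.53,-0.77,0,0,0,0.625],[0.45,0,0,0,0,0,0],[0.45,0,0,0,0,0,0]]'
python3 - <<'E'
from h import *
a,_=env.get_image("top");b,_=env.get_image("scene")
a=cv2.resize(a[160:225,225:305],(400,325),interpolation=cv2.INTER_CUBIC);b=cv2.resize(b[150:215,225:305],(400,325),interpolation=cv2.INTER_CUBIC)
cv2.imwrite("pics/s3.png",np.hstack([a,b]))
s=env.read_state();R=s["tcp_rot"];print(s["time_s"],s["ee_pos"],np.degrees(np.arctan2(R[1][1],R[0][1])))
E
```

```text
time_s: 9.82
ee_pos: [0.5018, -0.0597, 0.111]
tcp_rot: [[0.995, 0.098, 0.001], [0.098, -0.995, 0.0], [0.001, -0.0, -1.0]]
force: [0.1, 0.3, 1.2]
grip_width: 0.0423
grasp_force: 0.0
9.925 [ 0.50184629 -0.05939738  0.11082421] -84.30923498034068
```

View pics/s3.png

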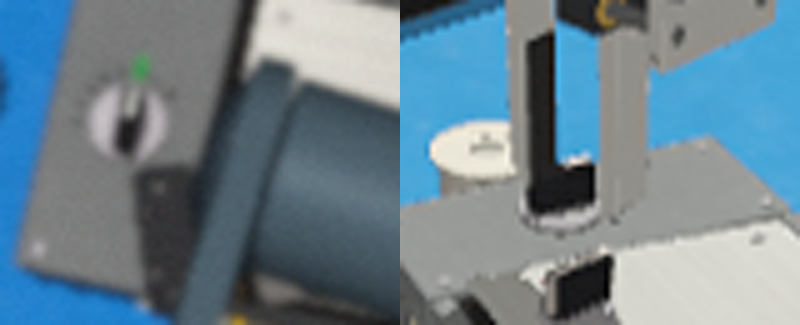

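The left half shows the dial pointer close to the green mark (bar from (126,150) to (132,90), mark at (141,66)). The right half shows the fingers above the panel. I'll measure the remaining dial angle numerically.

```bash
python3 - <<'E'
from h import *
im,_=env.get_image("top"); c=im[175:196,240:261].astype(int)
print(c.mean(2).astype(int))
g=(c[:,:,1]-np.maximum(c[:,:,0],c[:,:,2])).clip(0); g[g<20]=0
yy,xx=np.mgrid[175:196,240:261]; m=(g*xx).sum()/g.sum(),(g*yy).sum()/g.sum()
G=ray("top",*m,.06);ax=np.array([.5657,.0315]);v=G[:2]-ax;print("green",m,G,np.linalg.norm(v),np.degrees(np.arctan2(v[1],v[0])),"axis px skirt",px("top",[*ax,.065]),"bar top",px("top",[*ax,.088]))
for a in(-20,-14.3,-8,-2):
    r=np.radians(a);print(a,[px("top",[ax[0]+k*np.cos(r),ax[1]+k*np.sin(r),.088]).round(1) for k in(-.018,.018)])
E
```

```text
[[121 119 119 115 110 100 101 111 111 109 115 114 111 105 108 111 116 119
  123 122 121]
 [122 119 114 110 111 108 111 121 123 118 118 125 122 118 118 113 114 118
  120 120 122]
 [119 115 112 109 109 119 132 144 141 128 120 133 130 123 121 121 116 117
  116 115 117]
 [119 117 111 108 116 136 159 166 158 132 127 144 136 120 130 135 127 117
  106 105 112]
 [117 116 118 123 139 160 180 179 163 130 134 154 130 112 133 151 143 120
  107 102 113]
 [114 114 120 137 158 179 189 181 158 129 142 155 122  96 131 162 160 133
  117 115 117]
 [116 113 125 149 173 189 190 184 154 129 147 157 113  90 126 166 171 151
  130 119 120]
 [119 120 131 161 184 194 192 180 145 126 139 137  93  84 127 169 177 163
  136 124 121]
 [114 120 138 165 186 193 190 171 131  94  96  94  71  85 130 171 180 166
  139 124 123]
 [110 117 138 165 186 192 187 163 111  61  49  49  55  87 136 170 178 168
  142 127 122]
 [116 123 138 163 185 191 182 152  96  48  32  32  53  96 139 175 183 167
  143 124 119]
 [120 123 136 160 183 190 179 144  85  43  28  34  66 107 151 177 175 163
  136 121 120]
 [124 126 130 155 179 187 172 13
[... 484 characters left out ...]
02
  103 100  97]
 [126 124 124 122 123 123 119 119 119 119 117 111 100  89  84  77  77  74
   72  72  69]
 [124 124 123 121 121 123 123 123 119 121 116 104  86  68  58  58  58  54
   56  53  53]
 [125 123 123 123 125 124 126 123 122 117 108  91  67  52  51  52  56  54
   56  52  51]]
green (np.float64(252.14953271028037), np.float64(175.0)) [0.59151619 0.0273965  0.06      ] 0.026140280275671723 -9.031640210023369 axis px skirt [250.89772266 184.22590342] bar top [250.80354976 183.46565826]
-20 [array([248.7, 189.8]), array([252.9, 177.1])]
-14.3 [array([249.3, 190. ]), array([252.3, 177. ])]
-8 [array([250.1, 190.1]), array([251.6, 176.8])]
-2 [array([250.8, 190.2]), array([250.9, 176.8])]
```

The dial is within about 3° by image and within 0.5° by jaw alignment, so that's good. Next, descend onto the fastener wing.

```bash
python3 -m creep '[[0.45,0,0,-0.5,0,0,0],[0.45,0,0,-0.5,0,0,0],[0.45,0,0,-0.5,0,0,0],[0.45,0,0,-0.25,0,0,0],[0.45,0,0,0,0,0,0]]'
python3 -m creep '[[0.05,0,0,0,0,0,0],[0.05,0,0,0,0,0,0],[0.05,0,0,0,0,0,0],[0.05,0,0,0,0,0,0],[0.05,0,0,0,0,0,0]]' 15
```

```text
time_s: 10.6
ee_pos: [0.5008, -0.0598, 0.0573]
tcp_rot: [[0.995, 0.099, -0.002], [0.099, -0.995, 0.001], [-0.001, -0.001, -1.0]]
force: [-0.3, -0.6, 0.8]
grip_width: 0.042
grasp_force: 0.0
time_s: 11.22
ee_pos: [0.5015, -0.0584, 0.0585]
tcp_rot: [[0.995, 0.098, 0.0], [0.098, -0.995, 0.003], [0.001, -0.003, -1.0]]
force: [-0.5, 6.0, 2.1]
grip_width: 0.0118
grasp_force: 15.0
```

```bash
python3 -m creep '[[0.05,0,0.05,0,0,0,0.876],[0.05,0,0,0,0,0,0.876],[0.05,0,0,0,0,0,0.876],[0.05,0,0,0,0,0,0.876],[0.05,0,0,0,0,0,0.876],[0.05,0,0,0,0,0,0.876],[0.05,0,0,0,0,0,0.876],[0.05,0,0,0,0,0,0.876],[0.05,0,0,0,0,0,0.876],[0.05,0,0,0,0,0,0.876]]'
python3 -m creep '[[0.05,0,0,0,0,0,0],[0.05,0,0,0,0,0,0],[0.45,0,0,0,0,0,0],[0.45,0,0,0,0,0,0],[0.45,0,0,0,0,0,0],[0.45,0,0,0.5,0,0,0],[0.45,0,0,1,0,0,0],[0.45,0,0,0.5,0,0,0]]'
```

```text
time_s: 12.48
ee_pos: [0.5028, -0.0598, 0.0586]
tcp_rot: [[0.243, 0.97, 0.004], [0.97, -0.243, -0.003], [-0.002, 0.004, -1.0]]
force: [3.9, -3.6, -4.4]
grip_width: 0.0125
grasp_force: 15.0
time_s: 13.48
ee_pos: [0.5025, -0.0589, 0.1208]
tcp_rot: [[0.246, 0.969, 0.003], [0.969, -0.246, -0.001], [-0.0, 0.004, -1.0]]
force: [-0.6, 0.6, 0.2]
grip_width: 0.0424
grasp_force: 0.0
```

Now I'll swing the arm aside to check both before pressing.

```bash
python3 -m creep '[[0.0,0,-1,0.5,0,0,0],[0.0,0,-1,0.5,0,0,0],[0,0,-1,0,0,0,0],[0,0,-1,0,0,0,0],[0,0,-1,0,0,0,0],[0,0,-1,0,0,0,0],[0,0,-1,0,0,0,0],[0,0,-1,0,0,0,0],[0,0,0,0,0,0,0]]'
python3 - <<'E'
from h import *
a,_=env.get_image("top")
cv2.imwrite("pics/s4.png",cv2.resize(a[135:245,220:355],None,fx=5.4,fy=5.4,interpolation=cv2.INTER_CUBIC))
for th in("press_pad","fastener"):print(th,[(c2w("top",x["position"]).round(3),round(x["confidence"],2)) for x in env.boxes_of("top",th)[:2]])
E
```

```text
time_s: 14.6
ee_pos: [0.5011, -0.2999, 0.1484]
tcp_rot: [[0.248, 0.969, 0.0], [0.969, -0.248, -0.0], [-0.0, 0.0, -1.0]]
force: [-0.0, 0.2, 0.2]
grip_width: 0.0005
grasp_force: 0.0
press_pad [(array([ 0.537, -0.106,  0.07 ]), 0.94)]
fastener [(array([ 0.502, -0.06 ,  0.074]), 0.56)]
```

View pics/s4.png

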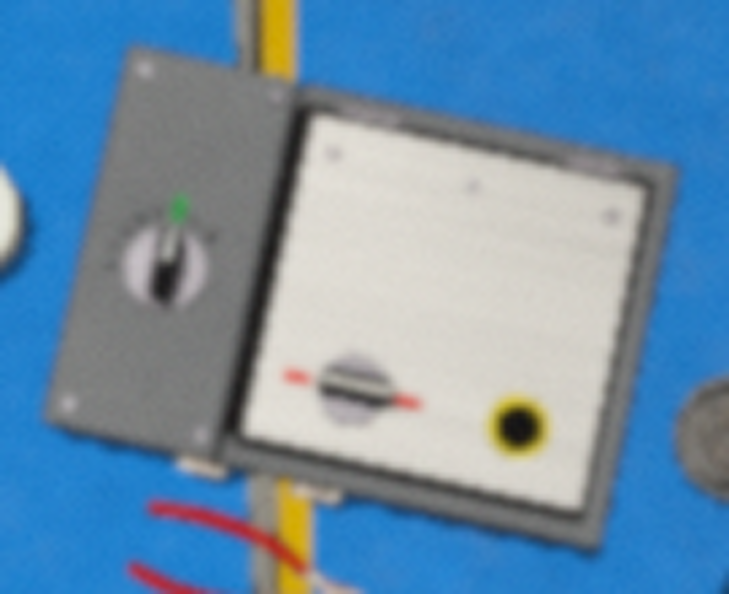

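The slot line lies along both red marks, (322,376) to (390,391). The dial pointer aims at the green mark at (180,208). Now I'll move over the pad at (518,427) and lower to just above it.

```bash
python3 -m creep '[[0,-0.11,0.87,0,0,0,0],[0,-0.11,0.87,0,0,0,0],[0,-0.11,0.87,0,0,0,0],[0,-0.12,0.87,0,0,0,0],[0,-0.12,0.87,-0.5,0,0,0],[0,-0.12,0.87,-0.8,0,0,0],[0,0,0,-0.8,0,0,0],[0,0,0,-0.6,0,0,0],[0,0,0,-0.2,0,0,0],[0,0,0,0,0,0,0]]'
python3 -m creep '[[0,0,0,-0.1,0,0,0],[0,0,0,-0.1,0,0,0],[0,0,0,-0.1,0,0,0],[0,0,0,0,0,0,0]]'
```

```text
time_s: 16.0
ee_pos: [0.4808, -0.142, 0.0612]
tcp_rot: [[0.246, 0.969, -0.0], [0.969, -0.246, 0.0], [0.0, -0.0, -1.0]]
force: [1.0, -0.2, 0.8]
grip_width: 0.0006
grasp_force: 0.0
time_s: 16.5
ee_pos: [0.4805, -0.1418, 0.0519]
tcp_rot: [[0.246, 0.969, -0.0], [0.969, -0.246, 0.0], [0.0, -0.0, -1.0]]
force: [0.2, -0.1, -0.5]
grip_width: 0.0005
grasp_force: 0.0
```

```bash
python3 -m creep '[[0,0,0,-0.1,0,0,0],[0,0,0,0,0,0,0]]';python3 -m creep '[[0,0,0,-0.1,0,0,0],[0,0,0,0,0,0,0]]';python3 -m creep '[[0,0,0,-0.1,0,0,0],[0,0,0,0,0,0,0]]'
```

```text
time_s: 16.75
ee_pos: [0.4809, -0.1421, 0.0495]
tcp_rot: [[0.246, 0.969, 0.0], [0.969, -0.246, -0.0], [-0.0, 0.0, -1.0]]
force: [-0.2, -0.8, 3.0]
grip_width: 0.0002
grasp_force: 1.7
time_s: 17.0
ee_pos: [0.4806, -0.142, 0.0462]
tcp_rot: [[0.246, 0.969, -0.0], [0.969, -0.246, -0.0], [-0.0, -0.0, -1.0]]
force: [-3.0, 0.1, 5.4]
grip_width: 0.0004
grasp_force: 2.2
time_s: 17.25
ee_pos: [0.4805, -0.1419, 0.0432]
tcp_rot: [[0.246, 0.969, -0.001], [0.969, -0.246, 0.0], [-0.0, -0.001, -1.0]]
force: [-2.9, 0.2, 5.0]
grip_width: 0.0005
grasp_force: 2.8
```

Contact came at about 0.050 and the panel is moving under spring force. I'll continue gently until the force rises against the frame.

```bash
python3 -m creep '[[0,0,0,-0.05,0,0,0],[0,0,0,0,0,0,0]]';python3 -m creep '[[0,0,0,-0.05,0,0,0],[0,0,0,0,0,0,0]]'
```

```text
time_s: 17.5
ee_pos: [0.4804, -0.1419, 0.042]
tcp_rot: [[0.246, 0.969, -0.001], [0.969, -0.246, 0.0], [-0.0, -0.001, -1.0]]
force: [-3.7, 0.6, 7.1]
grip_width: 0.0002
grasp_force: 3.3
time_s: 17.75
ee_pos: [0.4804, -0.142, 0.0416]
tcp_rot: [[0.246, 0.969, -0.002], [0.969, -0.246, 0.0], [-0.0, -0.002, -1.0]]
force: [-6.8, 2.5, 15.0]
grip_width: 0.0002
grasp_force: 7.7
```

Flush after about 8 mm of travel, well past the blocked position, and the force is rising. I'll do a small extra press and a picture check.

```bash
python3 -m creep '[[0,0,0,-0.02,0,0,0],[0,0,0,0,0,0,0],[0,0,0,0,0,0,0]]'; python3 - <<'E'
from h import *
b,_=env.get_image("scene")
cv2.imwrite("pics/s5.png",cv2.resize(b[165:285,205:365],None,fx=5,fy=5,interpolation=cv2.INTER_CUBIC))
E
```

```text
time_s: 18.12
ee_pos: [0.4805, -0.142, 0.0415]
tcp_rot: [[0.246, 0.969, -0.002], [0.969, -0.246, 0.0], [-0.0, -0.002, -1.0]]
force: [-9.1, 2.7, 18.2]
grip_width: 0.0008
grasp_force: 9.4
```

View pics/s5.png

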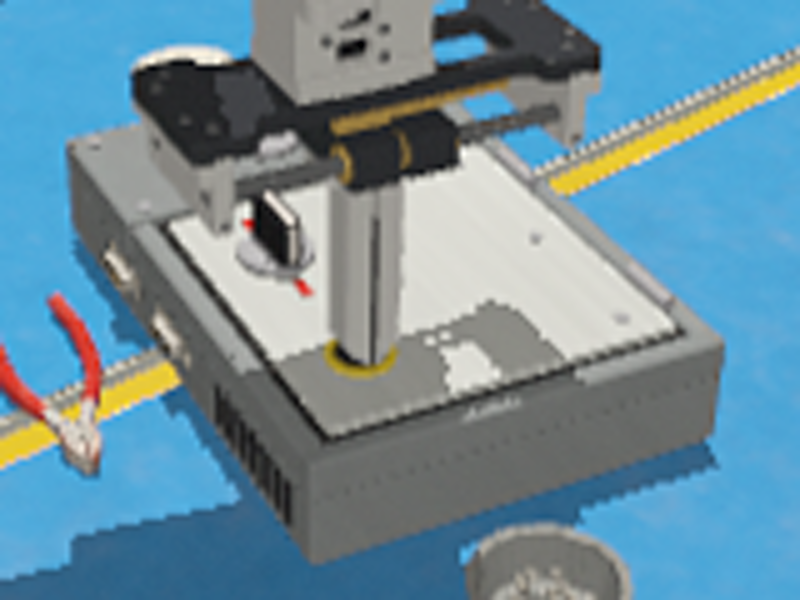

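The fingers press the pad at (362,355), and the panel lies flush with only a thin gap line at its corner (335,437). The wing lines up with the red marks, and the cutters and dish haven't moved.

```bash
python3 -c "
from cell import env
print(env.finish_job())"
```

```text
the job is handed in; nothing more can be done
None
```

The job is handed in at about 18 s: dial at the green mark, fastener lined up with the red marks, and panel held flush at about 18 N; the reel, dish and cutters were left alone, and the reported tool height read about 23 mm low, which I corrected for using depth images.

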